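Set the turntable's click-stop speed selector to its fifth stop

ROBOT

A 7-joint arm with a two-finger parallel gripper is mounted at the origin on the work surface. World frame = base frame: x ahead of the robot, y to its left, z up, the work surface at z = 0. Lengths are in m, angles in rad, forces in N, time in s.
With the tool pointing down it reaches from about 0.4 to 0.85 m from the base axis. Payload 10.4 kg.
Tool frame: the origin (TCP) lies between the finger pads, 19 mm behind the fingertips; this is the grasp point; z points along the fingers, y is the line along which they close (so a half turn about z gives the same grasp; the last joint's range is limited). The gripper opens to 87 mm and grips with 3 to 60 N. Pads are 19 mm wide; open, the fingers measure 117 mm over their backs; the gripper's body (75 mm by 190 mm) begins 51 mm behind the grasp point.
Start: joints at [1.247, 0.332, -0.065, 1.46, 0.022, 1.35, -0.088], TCP at [0.185, -0.597, 0.241] pointing down, gripper open.
Joint ranges: [-2.6, 2.6], [-0.5, 2.12], [-1.47, 1.34], [0.16, 2.42], [-1.27, 4.41], [0.06, 2.06], [-2.6, 2.6]. Speed limits (rad/s): [2.22, 2.22, 2.79, 2.79, 3.14, 3.14, 3.14].

INTERFACE

Orientations are given as a unit quaternion [x, y, z, w].
In Python, from bench import r, vision gives the robot as it stands.
- The arm moves only by the tool drive_tool, never from a script. Its argument "series" is a list of rows, each a list of 2 entries, a list of its own where there are three numbers: the shift along the world's x, y, z in cm, then the turn about the world's z in degrees. A call has exactly 10 rows; each row shifts and turns the commanded pose from where the row before left it; what a row does not reach is not made up. A row lasts 1/8 s, in which the tool goes at most 62.5 mm and 10.7 degrees, less where a joint would pass 70% of its speed; a pose out of reach is approached as far as the arm can. A call with a gripper value outside its range is refused whole. "hand" is the closure, from 0 (fully open) to 1 (shut), set as the call begins (left out, the last holds). The fingers move at their own pace and stop on an object; "newtons" is the grip in N (left out, the last holds). Time passes only in rows, so rows that do not move let the fingers close, or fill a call up. It gives the time, the measured TCP pose, the force, the opening and the grip force at its end, in the units of the state.
- r.read_state(): the state, without advancing time (a new reading comes with each control period).
- vision.camera(name): name is "scene" or "top" or "wrist"; returns a dict with "color" (384x512x3 uint8, red, green, blue), "intrinsics" (3x3 intrinsics, pixels), "R" (3x3) and "t" (3): a world point X has camera coordinates R X + t; the wrist camera has in their place "mount" (4x4, takes a point from camera to tool coordinates, whose origin is the TCP and whose axes are the flange's). Camera axes: x right, y down, z forward; pixel columns grow to the right and rows downward; lengths in m; the calibration is good to about 2 mm. The wrist camera is an equidistant fisheye: a pixel r from the principal point sees the ray r / f radians off the axis. A picture is of the moment at which its call begins: read the wrist's pose just before it. There is no depth.
- r.close_job(): hands the job in; it is judged then, once.
The state is a dict: "time": time; "joint_positions": joint angles; "joint_vel": joint speeds; "joint_torque": joint torques, N m; "ee_pos": TCP position; "eef_rot": TCP orientation; "ft_force": force on the tool from outside, world axes, zero at the start; "torque": the same for the moment, N m; "width": finger opening in m; "grip_force": force on a finger pad.
Only numpy, scipy, OpenCV 4.12 (cv2) and the standard library are available. Lean on these libraries where they do the work, as an engineer would, in place of code of your own. Each camera call takes 0.05 s, during which the arm holds its last target. There are 200 camera calls.

TASK

The inspection turntable is switched off; set its speed for the regulator housing that stands on it. With a fingertip, push the lever of the speed selector round clockwise, click by click, to the fifth of its seven stops (counting clockwise, the slowest being the first), never running past the fifth, and leave it resting in that click. Push on the lever from one side instead of taking it between the fingers, and leave the platter and every other thing on the bench where it is.

Things in the scene. Friction and masses are not known exactly. Their poses are not given: they have to be found in the camera images.
- selector (a joint): Speed selector, rad: 0 at the first (slowest) of seven click stops, growing clockwise seen from above, a stop every 0.5236 (30 deg), the fifth at 2.094, hard ends 0.06 beyond the first and seventh. Leaving a stop takes 0.1 to 0.2 N m (3 to 6 N at 34 mm); the resistance fades to nothing half-way (15 deg), then the lever snaps by itself into the next stop. Starts in the first, second or third stop.
- selector_axis (a point): Selector: a satin grey skirt 72 mm across and 5 mm high, on it a black hub 36 mm across and lever 22 mm high, 12 mm wide, from 26 mm behind the axis to 48 mm ahead (last 12 mm only 7 mm wide; white line on top). This point: on the turning axis at the lever's top face (hub 1 mm higher), 22 mm over the skirt, 27 mm over the marked plate. Frame turns with it: x along the pointer, z up.
- selector_tip (a point): Pointing end of the selector's lever, at its top face, 48 mm from the axis. At the first stop it points to the base's +y (operator's left), at the fourth to +x (away from the operator), at the seventh to -y. Seven dark marks on the plate, 48 to 61 mm from the axis, grow in size from the first stop to the seventh.
- turntable: Fixed cast-iron base, 200 x 350 x 55 mm (x, y, z); origin on the bench, its middle lies at y = -10 mm; the front, with the mains rocker, faces -x. It carries the platter (axis at y = +78 mm) and the selector (axis at y = -112 mm, on a 130 mm square aluminium plate whose top is 57 mm above the bench).
- platter_mark (a point): White line on the rim of the round cast-iron platter (160 mm across, top 81 mm above the bench), 72 mm from the platter's axis. The platter turns freely and must stay as it is.
- housing: Black second-stage housing, a dome 74 mm across and 55 mm high with its tube upward, loose on the platter; origin under its middle. It must not be moved.
- mouthpiece: Pale orange silicone mouthpiece, 40 mm high, about 65 mm wide, standing on its tube on the bench; origin under its middle. It must not be moved.
- cover_ring: Smoky grey cover ring, 76 mm outside, 9 mm high, flat on the bench; origin under its middle. It must not be moved.
- lever_arm: Small aluminium lever arm, about 65 mm long and up to 10 mm high, lying on top of the base behind the selector's plate (83 mm from the selector's axis); origin under its middle. It must not be moved.
- poppet_housing: Brass poppet housing, a stepped tube 22 mm across and 42 mm high, standing on top of the base at its front edge, some 110 mm from the selector's axis; origin under its middle. It must not be moved.
- grease_jar: White-capped jar, 52 mm across, 42 mm high, on the bench; origin under its middle. It must not be moved.
- spanner: Steel open-ended spanner, 150 mm long, lying on the bench behind the base; origin at its middle. It must not be moved.

How it is judged:
At the end, for the whole second after the job is handed in: The selector rests in its fifth stop (2.094 rad within 0.08), still; the platter's mark is within 10 mm and every loose part within 15 mm of where it was (value of joint selector between 2.014 and 2.174 rad and velocity of joint selector between -0.05 and 0.05 rad/s and distance of platter_mark from where it was at the start of the episode below 0.01 m and distance of each of housing, mouthpiece, cover_ring, lever_arm, poppet_housing, grease_jar, spanner from where it was at the start of the episode below 0.015 m); the robot touches nothing.
It fails at once if the selector runs past the fifth stop, over the crest towards the sixth (beyond 2.36 rad) (value of joint selector above 2.36 rad).
It fails at once if the lever is taken between the fingers (the hand is lowered astride it, TCP over the lever within 6 mm of its middle line and the fingertips 5 mm or more below its top) (z of the grasp point in the frame of selector_axis below 0.014 m and y of the grasp point in the frame of selector_axis between -0.006 and 0.006 m and x of the grasp point in the frame of selector_axis between -0.032 and 0.052 m).
It fails at once if the platter is turned (its mark moves more than 10 mm) (distance of platter_mark from where it was at the start of the episode above 0.01 m).
It fails at once if a loose part is lifted, carried or knocked more than 15 mm away (distance of any of housing, mouthpiece, cover_ring, lever_arm, poppet_housing, grease_jar, spanner from where it was at the start of the episode above 0.015 m).
It also fails if it takes over 48 s, if anything falls off the work surface, if the arm or the gripper's body presses on something with over 40 N, if the wrist force passes 120 N, or if a joint passes its speed limit or range.

## Working session

There is one attempt and no reset: what is moved stays moved. The work goes in short steps, Python scripts to look and compute and a tool call to move; the robot and the scene stay as the last step left them, time stands still between calls to the robot, and variables do not carry over. Pictures are saved under pics/ and viewed, at most 10 in all, crops included, and the job is handed in when it is done.

Besides the shell and the picture viewer there is one more tool, called after "Emit:" as name(argument=value, ...), one argument or row to a line, values as JSON. drive_tool: Moves the arm, as the interface text tells. Its arguments: {"type":"object","properties":{"series":{"type":"array"},"hand":{"type":"number"},"newtons":{"type":"number"}},"required":["series"]}

```bash
mkdir -p pics
cat > h.py <<'E'
import numpy as np, cv2
from bench import r, vision
def ray(c,u,v,z):
    K=np.array(c["intrinsics"]);R=np.array(c["R"]);t=np.array(c["t"])
    d=R.T@np.linalg.solve(K,[u,v,1.]);o=-R.T@t
    return o+d*(z-o[2])/d[2]
def proj(c,X):
    p=np.array(c["intrinsics"])@(np.array(c["R"])@np.array(X)+np.array(c["t"]));return p[:2]/p[2]
E
python3 - <<'E'
from h import *
import pickle
s=r.read_state();print(s["time"],s["ee_pos"],s["eef_rot"],s["width"])
for n in("scene","top"):
    c=vision.camera(n);pickle.dump(c,open(n+".pkl","wb"))
    cv2.imwrite(f"pics/{n}0.png",cv2.resize(c["color"][...,::-1],(768,576),interpolation=cv2.INTER_CUBIC))
    print(n,-np.array(c["R"]).T@np.array(c["t"]))
E
```

```text
0.0 [ 0.1850612  -0.59659757  0.24045739] [ 9.88709585e-01  1.49842777e-01 -1.51146364e-04 -6.89645358e-04] 0.08740158442549224
scene [0.94638731 0.20871807 0.71294516]
top [0.43271058 0.05741118 0.96955423]
```

View pics/top0.png

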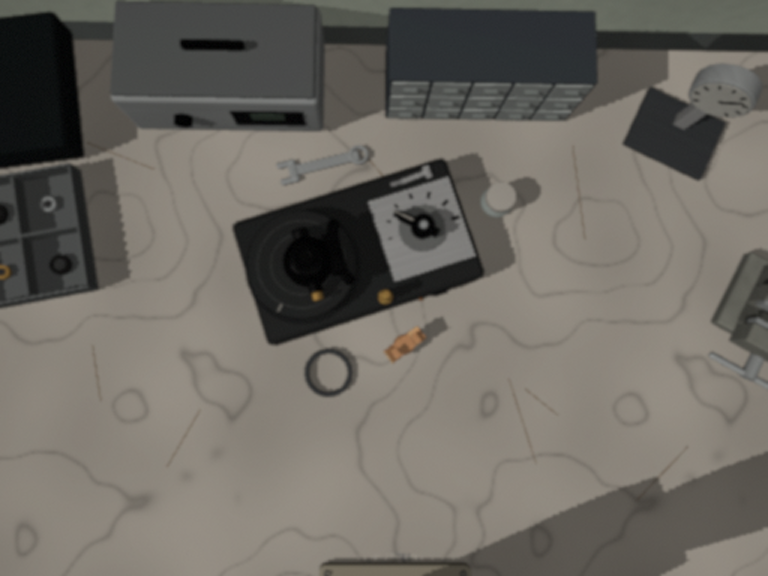

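View pics/scene0.png

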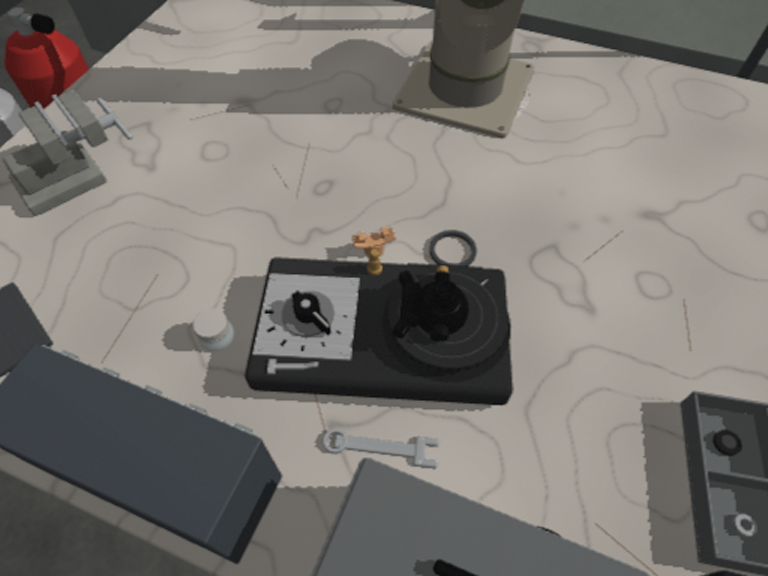

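The top view shows the base yawed about 17°. The selector hub is at about (423,224) and the lever points up-left to about (397,212). The lever arm is at (411,178), the jar at (500,197) and the poppet at (385,297). Next I'll measure these accurately on an enlarged crop.

Run:
```python
from h import *
import pickle
c=pickle.load(open("top.pkl","rb"));d=pickle.load(open("scene.pkl","rb"))
a=cv2.resize(c["color"][100:200,235:335,::-1],(600,600),interpolation=cv2.INTER_CUBIC)
cv2.imwrite("pics/crop_top.png",a)
b=d["color"][170:260,155:255,::-1]
b=cv2.resize(b,(660,594),interpolation=cv2.INTER_CUBIC);cv2.imwrite("pics/crop_scene.png",b)
# plate: bright mask
for n,k in(("top",c),("scene",d)):
    g=k["color"].astype(int);hsv=cv2.cvtColor(k["color"],cv2.COLOR_RGB2HSV)
    m=((hsv[...,1]<22)&(hsv[...,2]>125)).astype(np.uint8)
    m=cv2.morphologyEx(m,cv2.MORPH_CLOSE,np.ones((9,9)))
    cs,_=cv2.findContours(m,cv2.RETR_EXTERNAL,cv2.CHAIN_APPROX_NONE)
    for q in sorted(cs,key=cv2.contourArea)[-3:]:
        R=cv2.minAreaRect(q);A=cv2.contourArea(q)
        P=[ray(k,u,v,.057) for u,v in q[:,0]]
        W=cv2.minAreaRect((np.array(P)[:,:2]*1000).astype(np.float32))
        print(n,A,R,W)
```

```text
top 41.5 ((483.1226806640625, 242.67929077148438), (25.933332443237305, 2.8167285919189453), 29.05460548400879) ((419.8053894042969, -494.2005920410156), (57.772743225097656, 6.525696277618408), 61.03622055053711)
top 104.0 ((196.11766052246094, 112.9706039428711), (15.522278785705566, 22.070741653442383), 75.96376037597656) ((711.9730834960938, 160.66580200195312), (36.795265197753906, 50.86500549316406), 15.010042190551758)
top 1321.5 ((278.7314147949219, 147.7642059326172), (62.9768180847168, 53.017547607421875), 71.02959442138672) ((633.8338012695312, -30.301284790039062), (146.61700439453125, 122.91991424560547), 19.111604690551758)
scene 434.0 ((12.0, 80.0), (24.0, 42.0), 0.0) ((450.99835205078125, -699.1034545898438), (179.48919677734375, 57.820037841796875), 43.132415771484375)
scene 7898.0 ((175.0, 24.5), (49.0, 226.0), 90.0) ((63.29490661621094, -398.8390808105469), (255.41294860839844, 659.9540405273438), 22.11400604248047)
scene 114606.5 ((261.7423400878906, 173.88922119140625), (527.179931640625, 338.5803527832031), 12.308015823364258) ((350.1978454589844, -34.29052734375), (990.9815063476562, 1165.59716796875), 1.2158787250518799)
```

View pics/crop_top.png

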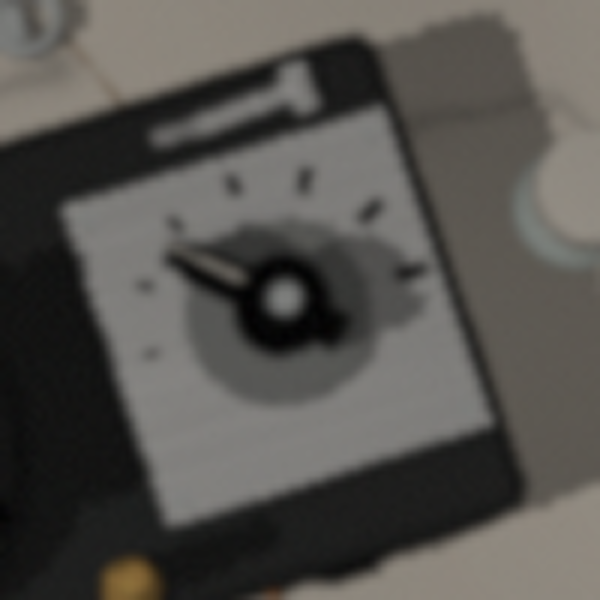

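View pics/crop_scene.png

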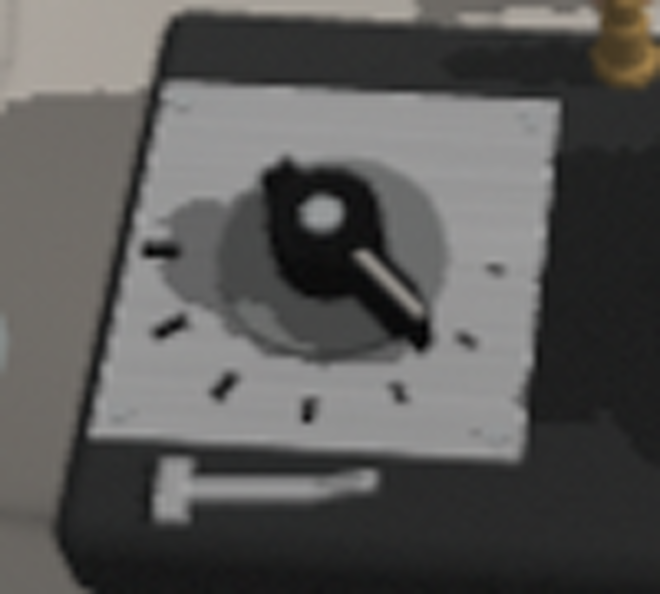

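The crops show the seven marks clearly: in the top crop the first is at (152,353) and the seventh at (411,271). The plate corners are at (62,207), (381,103), (497,425) and (167,527), the lever tip at about (168,250) and the hub at (285,297).

```bash
cat >> h.py <<'E'
A0=None
E
python3 - <<'E'
from h import *
import pickle
c=pickle.load(open("top.pkl","rb"));d=pickle.load(open("scene.pkl","rb"))
T=lambda x,y,z:ray(c,(x+.5)/6-.5+235,(y+.5)/6-.5+100,z)[:2]
S=lambda x,y,z:ray(d,(x+.5)/6.6-.5+155,(y+.5)/6.6-.5+170,z)[:2]
marksT=[(152,353),(147,287),(176,223),(233,184),(306,180),(371,211),(411,271)]
marksS=[(496,268),(466,340),(400,393),(309,409),(225,385),(170,326),(160,249)]
corT=[(62,207),(381,103),(497,425),(167,527)];corS=[(165,80),(560,100),(522,461),(88,438)]
for n,F,M,C,tip,hub in(("T",T,marksT,corT,(170,250),(285,297)),("S",S,marksS,corS,(424,345),(322,213))):
    P=np.array([F(*m,.057) for m in M]);Q=np.array([F(*q,.057) for q in C])
    # circle fit
    A=np.c_[2*P,np.ones(7)];s=np.linalg.lstsq(A,(P**2).sum(1),rcond=None)[0];cc=s[:2];
    ang=np.unwrap(np.arctan2(*(P-cc).T[::-1]))
    yaw=np.mean(ang-(np.pi/2-np.arange(7)*np.pi/6))
    print(n,"circ",cc,np.sqrt(s[2]+cc@cc),"yaw",np.degrees(yaw),np.degrees(np.diff(ang)).round(1))
    print(" plate c",Q.mean(0),[np.linalg.norm(Q[i]-Q[i-1]).round(4) for i in range(4)])
    h=F(*hub,.085);t=F(*tip,.084);print(" hub",h,"tip",t,np.linalg.norm(t-h))
    for o in(h,cc): print(" sel deg",90+np.degrees(yaw)-np.degrees(np.arctan2(*(t-o)[::-1])))
    print(" jar/lever", F(235,105,.06) if n=="T" else F(265,488,.06))
p=T(130,580,.09);print("poppet",p,"jar",T(590,195,.042))
E
```

```text
T circ [ 0.62457041 -0.03657018] 0.05228803719513277 yaw 19.508426522062425 [-28.5 -30.4 -29.7 -31.3 -30.8 -30.9]
 plate c [ 0.6229712 -0.034962 ] [np.float64(0.1298), np.float64(0.1301), np.float64(0.1328), np.float64(0.1322)]
 hub [ 0.62367853 -0.03510958] tip [0.64113306 0.00762324] 0.04616010495423198
 sel deg 41.726339282169846
 sel deg 40.053240461160485
 jar/lever [ 0.70394452 -0.01850988]
S circ [ 0.62540802 -0.03572541] 0.05286854142029475 yaw 19.367886264839303 [-29.4 -28.7 -30.1 -30.1 -30.6 -30.9]
 plate c [ 0.62568958 -0.03354495] [np.float64(0.1304), np.float64(0.1299), np.float64(0.13), np.float64(0.1299)]
 hub [ 0.62560028 -0.03428215] tip [0.65456037 0.01342709] 0.055810923671428245
 sel deg 50.6261513194616
 sel deg 50.04007080751508
 jar/lever [ 0.70412937 -0.01682043]
poppet [0.51713155 0.02201329] jar [ 0.67512483 -0.1594069 ]
```

Emit:
drive_tool(
  series=[
    [[3.6,5,0],-7],
    [[3.6,5,0],-8],
    [[3.6,5,0],-8],
    [[3.6,5,0],-8],
    [[3.6,5,0],-8],
    [[3.6,5,0],-8],
    [[3.6,5,0],-8],
    [[3.6,5,0],-8],
    [[3.6,5,0],-7],
    [[3.6,5,0],-7],
  ],
  hand=1,
  newtons=10,
)

```text
time: 1.35
ee_pos: [0.5459, -0.0954, 0.2411]
eef_rot: [0.866, -0.5, -0.0, 0.0]
ft_force: [-0.1, -1.4, 1.1]
width: 0.0016
grip_force: 0.0
```

```bash
python3 - <<'E'
from h import *
import pickle
s=r.read_state();c=vision.camera("wrist");c["s"]={k:np.array(s[k]) for k in("ee_pos","eef_rot")}
pickle.dump(c,open("w1.pkl","wb"));print(s["ee_pos"],s["eef_rot"],np.array(c["mount"]).round(3),c["intrinsics"])
cv2.imwrite("pics/w1.png",cv2.resize(c["color"][...,::-1],(768,576),interpolation=cv2.INTER_CUBIC))
E
cat >> h.py <<'E'
from scipy.spatial.transform import Rotation as Ro
def wray(c,u,v,z):
    K=np.array(c["intrinsics"]);x=(u-K[0,2]);y=(v-K[1,2]);rr=np.hypot(x,y);th=rr/K[0,0]
    dc=np.array([x/rr*np.sin(th),y/rr*np.sin(th),np.cos(th)]);M=np.array(c["mount"]);R=Ro.from_quat(c["s"]["eef_rot"]).as_matrix()
    o=R@M[:3,3]+c["s"]["ee_pos"];d=R@M[:3,:3]@dc
    return o+d*(z-o[2])/d[2]
E
```

```text
[ 0.54592769 -0.09537975  0.24113796] [ 8.65937319e-01 -5.00152511e-01 -3.16085213e-05  1.54605820e-04] [[-0.    -0.97  -0.242  0.066]
 [ 1.    -0.     0.001 -0.001]
 [-0.001 -0.242  0.97  -0.142]
 [ 0.     0.     0.     1.   ]] [[297.31863964   0.         257.25946665]
 [  0.         297.31863964 190.30738618]
 [  0.           0.           1.        ]]
```

View pics/w1.png

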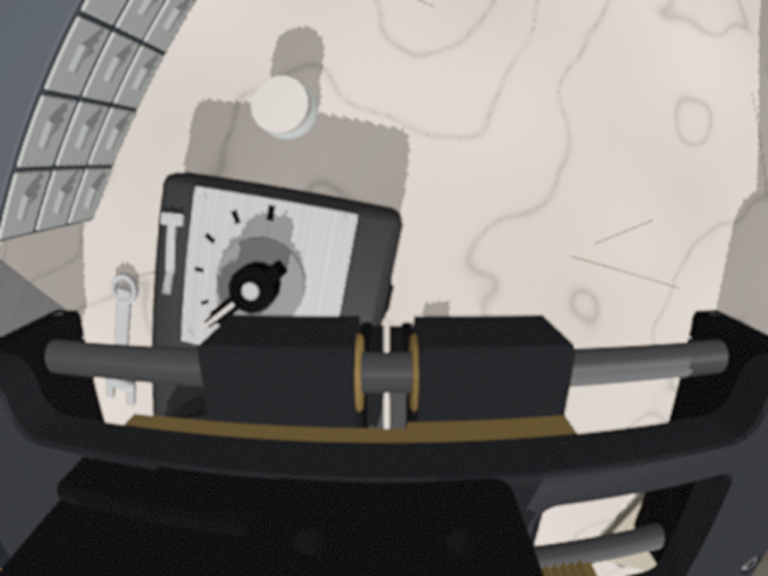

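The wrist view has the hub at (250,291) and the white line running from (237,300) to (206,326). Marks 7 to 3 are at (270,212), (236,217), (210,238), (199,270) and (205,302), so the lever is close to mark 3 or between marks 2 and 3.

Run:
```python
from h import *
import pickle
c=pickle.load(open("w1.pkl","rb"));t=pickle.load(open("top.pkl","rb"));d=pickle.load(open("scene.pkl","rb"))
W=lambda x,y,z:wray(c,(x+.5)/1.5-.5,(y+.5)/1.5-.5,z)[:2]
P=np.array([W(*m,.057) for m in[(205,302),(199,270),(210,238),(236,217),(270,212)]])
A=np.c_[2*P,np.ones(5)];s=np.linalg.lstsq(A,(P**2).sum(1),rcond=None)[0];cc=s[:2]
a=np.degrees(np.unwrap(np.arctan2(*(P-cc).T[::-1])));print("circ",cc,np.sqrt(s[2]+cc@cc),"yaw",a-(90-30*np.arange(2,7)))
h=W(250,291,.085);print("hub",h)
# white line: bright pixels near hub, PCA in world at z=.084
C=np.array([.6245,-.0352])
for n,k,F in(("w",c,lambda u,v:wray(c,u,v,.084)),("top",t,lambda u,v:ray(t,u,v,.084)),("scene",d,lambda u,v:ray(d,u,v,.084))):
    g=cv2.cvtColor(k["color"],cv2.COLOR_RGB2GRAY);H,Wd=g.shape;pts=[]
    o=h if n=="w" else C
    for v in range(H):
        for u in range(Wd):
            if n=="w" and v>230: continue
            p=F(u,v)[:2]-o;R=np.hypot(*p);an=np.degrees(np.arctan2(p[1],p[0]))
            if .017<R<.045 and 25<an<95: pts.append((p[0],p[1],g[v,u],R,an))
    q=np.array(pts)
    for lo,hi in((.018,.027),(.027,.036),(.036,.044)):
        z=q[(q[:,3]>lo)&(q[:,3]<hi)]; 
        # dark lever flank hull: angles of darkest pixels
        dk=z[z[:,2]<np.percentile(z[:,2],30)]
        z2=dk[:,4]
        print(n,lo,hi,len(z),"dark ang",z2.min().round(),np.median(z2).round(1),z2.max().round())
    z=q[(q[:,3]>.02)&(q[:,3]<.04)]
    tab=[]
    for a0 in range(25,95,5):
        w=z[(z[:,4]>=a0)&(z[:,4]<a0+5)]; tab.append((a0,int(w[:,2].mean()) if len(w) else -1))
    print(tab)
```

```text
circ [ 0.62322381 -0.03710262] 0.05336867255750905 yaw [19.2033561  20.43410071 20.1414061  20.07834632 20.20444096]
hub [ 0.62394853 -0.03562412]
w 0.018 0.027 183 dark ang 49.0 76.0 94.0
w 0.027 0.036 245 dark ang 56.0 79.3 95.0
w 0.036 0.044 267 dark ang 43.0 84.3 95.0
[(25, 174), (30, 175), (35, 177), (40, 151), (45, 165), (50, 137), (55, 72), (60, 170), (65, 147), (70, 53), (75, 35), (80, 41), (85, 37), (90, 32)]
top 0.018 0.027 48 dark ang 51.0 83.1 92.0
top 0.027 0.036 66 dark ang 52.0 75.8 87.0
top 0.036 0.044 80 dark ang 58.0 71.0 84.0
[(25, 95), (30, 91), (35, 92), (40, 92), (45, 80), (50, 73), (55, 64), (60, 66), (65, 79), (70, 53), (75, 28), (80, 48), (85, 54), (90, 76)]
scene 0.018 0.027 55 dark ang 25.0 34.6 49.0
scene 0.027 0.036 80 dark ang 26.0 48.1 71.0
scene 0.036 0.044 89 dark ang 44.0 54.4 72.0
[(25, 43), (30, 39), (35, 44), (40, 38), (45, 21), (50, 15), (55, 41), (60, 117), (65, 93), (70, 52), (75, 88), (80, 92), (85, 105), (90, 104)]
```

The white line reads about 64° in world axes in all three views. Together with the 18–19° yaw, that puts the lever oddly between two stops, so I'll look again from straight overhead, which is also on the way.

Emit:
drive_tool(
  series=[
    [[0.9,2.4,-0.6],0],
    [[0.9,2.4,-0.6],0],
    [[0.9,2.4,-0.6],0],
    [[0.9,2.4,-0.6],0],
    [[0.9,2.2,-0.6],0],
    [[0,0,0],0],
    [[0,0,0],0],
    [[0,0,0],0],
    [[0,0,0],0],
    [[0,0,0],0],
  ],
)

```text
time: 2.65
ee_pos: [0.5826, -0.0004, 0.2145]
eef_rot: [0.867, -0.499, -0.002, 0.0]
ft_force: [-0.3, 0.2, 0.8]
width: 0.0006
grip_force: 0.0
```

Run:
```python
from h import *
import pickle
s=r.read_state();c=vision.camera("wrist");c["s"]={k:np.array(s[k]) for k in("ee_pos","eef_rot")}
pickle.dump(c,open("w2.pkl","wb"));print(s["ee_pos"],s["eef_rot"])
cv2.imwrite("pics/w2.png",cv2.resize(c["color"][20:220,155:355,::-1],(600,600),interpolation=cv2.INTER_CUBIC))
```

```text
[ 5.82576701e-01 -3.76707621e-04  2.14450115e-01] [ 8.66739167e-01 -4.98756739e-01 -2.19465188e-03  3.38865172e-04]
```

View pics/w2.png

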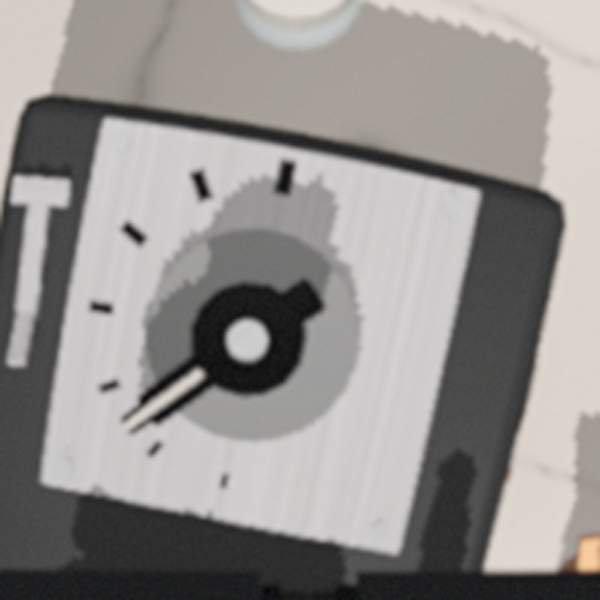

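This closer view has the hub dot at (247,340) and the line end at (127,425). Marks 1 to 7 are at (225,481), (154,449), (109,386), (101,307), (134,233), (202,184) and (286,177). Even so, the lever still looks about midway between marks 2 and 3, so I'll compute it with parallax taken out.

Run:
```python
from h import *
import pickle
c=pickle.load(open("w2.pkl","rb"))
W=lambda x,y,z:wray(c,(x+.5)/3-.5+155,(y+.5)/3-.5+20,z)[:2]
P=np.array([W(*m,.057) for m in[(225,481),(154,449),(109,386),(101,307),(134,233),(202,184),(286,177)]])
A=np.c_[2*P,np.ones(7)];s=np.linalg.lstsq(A,(P**2).sum(1),rcond=None)[0];cc=s[:2]
a=np.degrees(np.unwrap(np.arctan2(*(P-cc).T[::-1])));y=a-(90-30*np.arange(7));print("circ",cc,np.sqrt(s[2]+cc@cc),"yaw",y.round(1))
Q=np.array([W(*q,.057) for q in[(103,116),(482,189),(400,556),(40,484)]]);print("plate",Q.mean(0),[np.linalg.norm(Q[i]-Q[i-1]).round(4) for i in range(4)],
 [np.degrees(np.arctan2(*(Q[i]-Q[i-1])[::-1])).round(1) for i in range(4)])
h=W(247,340,.085);print("hub",h)
for p in((127,425),(205,374)):
    t=W(*p,.084);print(np.linalg.norm(t-h),"world ang",np.degrees(np.arctan2(*(t-h)[::-1])),"sel",90+y.mean()-np.degrees(np.arctan2(*(t-h)[::-1])))
t=W(310,297,.084);print("tail",np.degrees(np.arctan2(*(h-t)[::-1])),np.linalg.norm(t-h))
```

```text
circ [ 0.62454843 -0.03685041] 0.05277936841252967 yaw [18.7 19.2 20.  20.1 19.9 19.  18.2]
plate [ 0.62383139 -0.03542805] [np.float64(0.1299), np.float64(0.13), np.float64(0.1302), np.float64(0.13)] [np.float64(-71.3), np.float64(-161.4), np.float64(108.7), np.float64(18.5)]
hub [ 0.62413728 -0.03532059]
0.04609594889566497 world ang 64.49116410841334 sel 44.803047730351096
0.016717677832751004 world ang 68.57386388059619 sel 40.72034795816825
tail 64.39719216569559 0.023128185659569374
```

Emit:
drive_tool(
  series=[
    [[1.2,0.1,0],5],
    [[1.2,0.1,0],5],
    [[1.15,0.15,0],5],
    [[0,0,-1.3],0],
    [[0,0,-1.3],0],
    [[0,0,-1.3],0],
    [[0,0,-1.3],0],
    [[0,0,-1.3],0],
    [[0,0,0],0],
    [[0,0,0],0],
  ],
)

```text
time: 3.95
ee_pos: [0.6184, 0.0039, 0.1497]
eef_rot: [0.925, -0.381, -0.002, 0.001]
ft_force: [0.3, -0.3, -0.2]
width: 0.0004
grip_force: 0.0
```

Emit:
drive_tool(
  series=[
    [[0,0,-1.2],0],
    [[0,0,-1.2],0],
    [[0,0,-1.2],0],
    [[0,0,-1.2],0],
    [[0,0,-1.2],0],
    [[0,0,0],0],
    [[0,0,0],0],
    [[0,0,0],0],
    [[0,0,0],0],
    [[0,0,0],0],
  ],
)

```text
time: 5.2
ee_pos: [0.6182, 0.004, 0.0895]
eef_rot: [0.925, -0.381, -0.002, 0.001]
ft_force: [0.2, 0.8, -0.4]
width: 0.0006
grip_force: 0.0
```

Emit:
drive_tool(
  series=[
    [[0.14,-0.07,0],0],
    [[0.14,-0.07,0],0],
    [[0.14,-0.07,0],0],
    [[0.14,-0.07,0],0],
    [[0.14,-0.07,0],0],
    [[0.14,-0.07,0],0],
    [[0.14,-0.07,0],0],
    [[0,0,0],0],
    [[0,0,0],0],
    [[0,0,0],0],
  ],
)

```text
time: 6.45
ee_pos: [0.6279, -0.0008, 0.0893]
eef_rot: [0.925, -0.381, -0.002, 0.001]
ft_force: [-0.7, 0.5, 0.3]
width: 0.0005
grip_force: 0.0
```

```bash
cat >> h.py <<'E'
import sys
def white(c,C=np.array([.6242,-.0353]),lo=20,hi=100):
    """brightness-peak angle of white line from 'scene' or 'top' image, polar sampling at z=.084"""
    g=cv2.cvtColor(c["color"],cv2.COLOR_RGB2GRAY).astype(np.float32)
    an=np.arange(-40,100,1.);out=[]
    for a in an:
        q=[proj(c,[C[0]+ro*np.cos(np.radians(a)),C[1]+ro*np.sin(np.radians(a)),.084]) for ro in np.arange(.022,.040,.002)]
        q=np.array(q,np.float32);out.append(cv2.remap(g,q[:,:1],q[:,1:],cv2.INTER_LINEAR).mean())
    return an,np.array(out)
def look(name,save=None):
    c=vision.camera(name);an,o=white(c)
    print(name,[(int(a),int(v)) for a,v in zip(an[::4],o[::4])])
    if save: 
        p=proj(c,[.6242,-.0353,.07]).astype(int);cv2.imwrite(save,cv2.resize(c["color"][p[1]-50:p[1]+50,p[0]-50:p[0]+50,::-1],(600,600),interpolation=cv2.INTER_CUBIC))
E
python3 - <<'E'
from h import *
s=r.read_state();print(s["ft_force"],s["ee_pos"])
look("scene","pics/s2.png")
E
```

```text
[-0.68960052  0.48499407  0.34942688] [ 0.62789581 -0.00084242  0.08929215]
scene [(-40, 89), (-36, 88), (-32, 86), (-28, 83), (-24, 81), (-20, 79), (-16, 79), (-12, 76), (-8, 70), (-4, 67), (0, 62), (4, 58), (8, 54), (12, 52), (16, 52), (20, 55), (24, 57), (28, 56), (32, 54), (36, 51), (40, 57), (44, 58), (48, 49), (52, 38), (56, 40), (60, 44), (64, 46), (68, 47), (72, 46), (76, 45), (80, 44), (84, 42), (88, 40), (92, 37), (96, 34)]
```

View pics/s2.png

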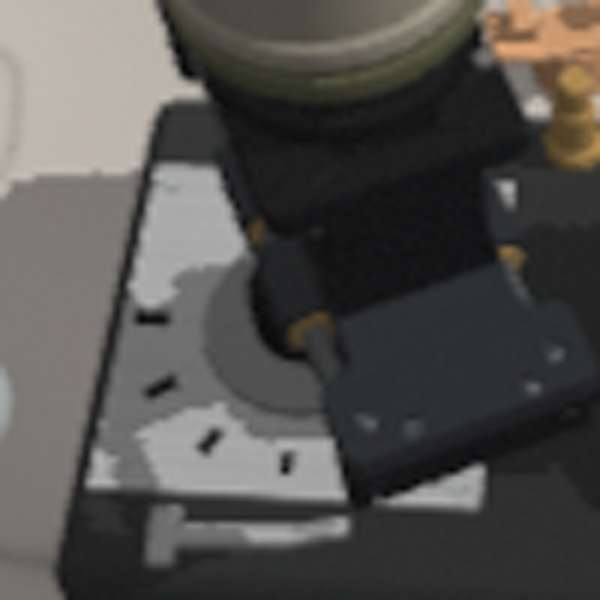

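The arm hides the lever in the scene view, so I'll use the wrist camera, which sits on the lever's clockwise side.

```bash
cat >> h.py <<'E'
import pickle
def wsnap(n):
    s=r.read_state();c=vision.camera("wrist");c["s"]={k:np.array(s[k]) for k in("ee_pos","eef_rot")}
    pickle.dump(c,open(n+".pkl","wb"));return c
def wproj(c,X):
    K=np.array(c["intrinsics"]);M=np.array(c["mount"]);R=Ro.from_quat(c["s"]["eef_rot"]).as_matrix()
    p=np.linalg.inv(M)@np.r_[R.T@(np.asarray(X)-c["s"]["ee_pos"]),1];th=np.arctan2(np.hypot(p[0],p[1]),p[2])
    return K[:2,2]+K[0,0]*th*p[:2]/np.hypot(p[0],p[1])
E
python3 - <<'E'
from h import *
c=wsnap("w3");print(wproj(c,[.6242,-.0353,.085]))
cv2.imwrite("pics/w3.png",cv2.resize(c["color"][60:220,155:355,::-1],(750,600),interpolation=cv2.INTER_CUBIC))
E
```

```text
[310.06116938 204.12454674]
```

View pics/w3.png

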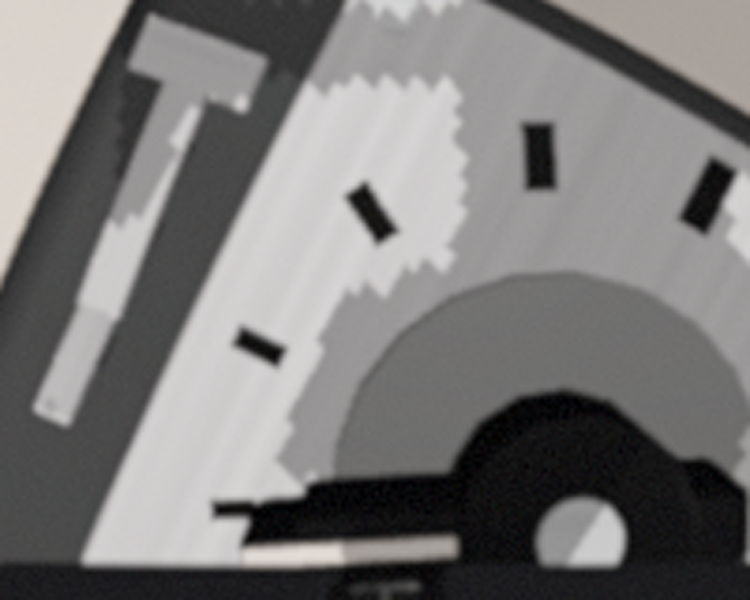

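The wrist camera sees it all. The hub dot is at (582,540), the white line runs from (243,553) to (458,545), mark 4 is at (260,345) and mark 3 shows just above the lever tip at (230,510).

```bash
cat >> h.py <<'E'
def wang(c,C=np.array([.6242,-.0353])):
    "world angle of the white line: bright pixels enclosed by dark lever, polar sampling z=.084"
    g=cv2.cvtColor(c["color"],cv2.COLOR_RGB2GRAY).astype(np.float32);an=np.arange(-50,95,1.);res=[]
    for a in an:
        q=np.array([wproj(c,[C[0]+ro*np.cos(np.radians(a)),C[1]+ro*np.sin(np.radians(a)),.084]) for ro in np.arange(.023,.036,.001)],np.float32)
        res.append(cv2.remap(g,q[:,:1],q[:,1:],cv2.INTER_LINEAR).mean())
    return an,np.array(res)
E
python3 - <<'E'
from h import *
c=pickle.load(open("w3.pkl","rb"))
W=lambda x,y,z=.084:wray(c,(x+.5)/3.75-.5+155,(y+.5)/3.75-.5+60,z)[:2]
h=W(582,540,.085);C=np.array([.6242,-.0353]);print("hub",h)
for p in((243,553),(458,545)):
    for o in(h,C): t=W(*p)-o;print(np.hypot(*t),np.degrees(np.arctan2(t[1],t[0])),"sel",108.7-np.degrees(np.arctan2(t[1],t[0])))
a,b=W(243,553),W(458,545);print("dir",np.degrees(np.arctan2(*(a-b)[::-1])))
for m in((260,345),(371,212),(540,156)):
    t=W(*m,.057)-C;print("mark",np.hypot(*t),np.degrees(np.arctan2(t[1],t[0])))
an,o=wang(c);print([(int(x),int(y)) for x,y in zip(an[::3],o[::3])])
E
```

```text
hub [ 0.62448488 -0.03539337]
0.04714270364910939 47.781480875438334 sel 60.91851912456167
0.047265777803507894 47.449669429495046 sel 61.25033057050496
0.017238069570180158 48.35152783910349 sel 60.34847216089651
0.017359798931778164 47.44409648643126 sel 61.25590351356874
dir 47.452904407053865
mark 0.052809778135392116 18.240749022086188
mark 0.05362138528211525 -11.37406674812586
mark 0.05397242711821828 -41.307228287849526
[(-50, 111), (-47, 111), (-44, 111), (-41, 111), (-38, 112), (-35, 112), (-32, 112), (-29, 112), (-26, 112), (-23, 112), (-20, 111), (-17, 112), (-14, 111), (-11, 112), (-8, 111), (-5, 111), (-2, 110), (1, 111), (4, 111), (7, 111), (10, 110), (13, 110), (16, 110), (19, 109), (22, 97), (25, 74), (28, 46), (31, 11), (34, 8), (37, 11), (40, 16), (43, 27), (46, 138), (49, 168), (52, 62), (55, 12), (58, 32), (61, 39), (64, 28), (67, 27), (70, 31), (73, 38), (76, 45), (79, 43), (82, 56), (85, 66), (88, 69), (91, 71), (94, 72)]
```

The lever is now at 60.6°, which is the third stop, so the first touch tipped it over the crest it had been standing on. Next is the click to stop 4, whose crest is at 33.5° world.

Emit:
drive_tool(
  series=[
    [[0.26,-0.03,0],0],
    [[0.26,-0.03,0],0],
    [[0.26,-0.03,0],0],
    [[0.16,-0.08,0],-3],
    [[0.16,-0.08,0],-3],
    [[0.16,-0.08,0],-3],
    [[0.16,-0.08,0],-3],
    [[0.16,-0.07,0],-2],
    [[0,0,0],0],
    [[0,0,0],0],
  ],
)

```text
time: 7.8
ee_pos: [0.6438, -0.0057, 0.0893]
eef_rot: [0.872, -0.49, -0.002, 0.0]
ft_force: [-0.3, 1.0, 0.2]
width: 0.0007
grip_force: 0.0
```

```bash
cat > m.py <<'E'
from h import *
c=wsnap("wl");an,o=wang(c);s=r.read_state()
print([(int(x),int(y)) for x,y in zip(an[::3],o[::3])]);print(s["ft_force"])
R=Ro.from_quat(s["eef_rot"]).as_matrix();p=np.array(s["ee_pos"])[:2]-[.6242,-.0353]
print("tool y dir",np.degrees(np.arctan2(-R[1,1],-R[0,1])),"pos",s["ee_pos"])
E
python3 m.py
```

```text
[(-50, 111), (-47, 111), (-44, 109), (-41, 109), (-38, 109), (-35, 108), (-32, 107), (-29, 106), (-26, 106), (-23, 106), (-20, 107), (-17, 107), (-14, 106), (-11, 106), (-8, 104), (-5, 87), (-2, 59), (1, 24), (4, 9), (7, 11), (10, 15), (13, 21), (16, 122), (19, 160), (22, 71), (25, 13), (28, 55), (31, 79), (34, 31), (37, 28), (40, 33), (43, 46), (46, 50), (49, 50), (52, 54), (55, 64), (58, 68), (61, 71), (64, 72), (67, 74), (70, 71), (73, 66), (76, 62), (79, 57), (82, 46), (85, 41), (88, 41), (91, 41), (94, 41)]
[-0.61231867  0.07307825  0.30163817]
tool y dir 31.27779250470479 pos [ 0.643772   -0.00572035  0.08932233]
```

The lever is in stop 4, with the line at 18.5°. One more click to go: the crest is at 3.5°, and I'll stop the finger at about 1°.

Emit:
drive_tool(
  series=[
    [[0.17,-0.15,0],-4],
    [[0.17,-0.15,0],-4],
    [[0.17,-0.15,0],-4],
    [[0.17,-0.14,0],-3],
    [[0.1,-0.15,0],-3],
    [[0.1,-0.15,0],-3],
    [[0.1,-0.15,0],-3],
    [[0.1,-0.15,0],-3],
    [[0.12,-0.16,0],-3],
    [[0,0,0],0],
  ],
)

```text
time: 9.1
ee_pos: [0.6557, -0.0192, 0.0887]
eef_rot: [0.715, -0.699, -0.002, 0.001]
ft_force: [-1.1, 0.7, -0.2]
width: 0.0003
grip_force: 0.0
```

```bash
python3 m.py
```

```text
[(-50, 111), (-47, 111), (-44, 110), (-41, 110), (-38, 108), (-35, 93), (-32, 65), (-29, 29), (-26, 10), (-23, 12), (-20, 19), (-17, 24), (-14, 134), (-11, 184), (-8, 102), (-5, 14), (-2, 56), (1, 93), (4, 44), (7, 30), (10, 34), (13, 45), (16, 54), (19, 56), (22, 58), (25, 72), (28, 77), (31, 81), (34, 83), (37, 80), (40, 74), (43, 70), (46, 65), (49, 61), (52, 52), (55, 42), (58, 42), (61, 42), (64, 42), (67, 42), (70, 41), (73, 42), (76, 42), (79, 42), (82, 43), (85, 41), (88, 42), (91, 42), (94, 42)]
[-0.13057047  0.19169643  0.21878313]
tool y dir 1.3235095853048175 pos [ 0.65563139 -0.01934805  0.08889721]
```

The line is at about -11.3°, so the lever is in stop 5. Next I'll back off from the lever and go straight up.

Emit:
drive_tool(
  series=[
    [[0,0.3,0],0],
    [[0,0.3,0],0],
    [[0,0,1.5],0],
    [[0,0,1.5],0],
    [[0,0,2],0],
    [[0,0,2],0],
    [[0,0,2],0],
    [[0,0,2],0],
    [[0,0,2],0],
    [[0,0,0],0],
  ],
)

```text
time: 10.4
ee_pos: [0.657, -0.0239, 0.2153]
eef_rot: [0.721, -0.693, -0.005, -0.005]
ft_force: [0.0, -0.7, 0.1]
width: 0.0005
grip_force: 0.0
```

Emit:
drive_tool(
  series=[
    [[-1.5,-4,0],0],
    [[-1.5,-4,0],0],
    [[-1.5,-4,0],0],
    [[-1.5,-4,0],0],
    [[-1.5,-4,0],0],
    [[-1.5,-4,0],0],
    [[-1.5,-4,0],0],
    [[0,0,0],0],
    [[0,0,0],0],
    [[0,0,0],0],
  ],
)

```text
time: 11.65
ee_pos: [0.5523, -0.3016, 0.2133]
eef_rot: [0.722, -0.692, -0.006, -0.004]
ft_force: [0.6, -0.3, 0.6]
width: 0.0003
grip_force: 0.0
```

Run:
```python
from h import *
c=vision.camera("scene");an,o=white(c);print([(int(a),int(v)) for a,v in zip(an[10:60:2],o[10:60:2])])
p=pickle.load(open("scene.pkl","rb"))["color"]
cv2.imwrite("pics/end.png",np.hstack([cv2.resize(x[130:330,100:380,::-1],(400,286)) for x in(p,c["color"])]))
s=r.read_state();print(s["time"],s["ft_force"],s["joint_vel"].round(3) if hasattr(s["joint_vel"],"round") else s["joint_vel"])
```

```text
[(-30, 76), (-28, 75), (-26, 74), (-24, 72), (-22, 67), (-20, 59), (-18, 50), (-16, 50), (-14, 67), (-12, 100), (-10, 121), (-8, 120), (-6, 96), (-4, 66), (-2, 44), (0, 33), (2, 26), (4, 22), (6, 19), (8, 17), (10, 17), (12, 19), (14, 26), (16, 34), (18, 43)]
11.7 [-0.86538948 -0.37683933 -0.84786914] [ 0.002 -0.001  0.002  0.     0.002 -0.001  0.001]
```

View pics/end.png

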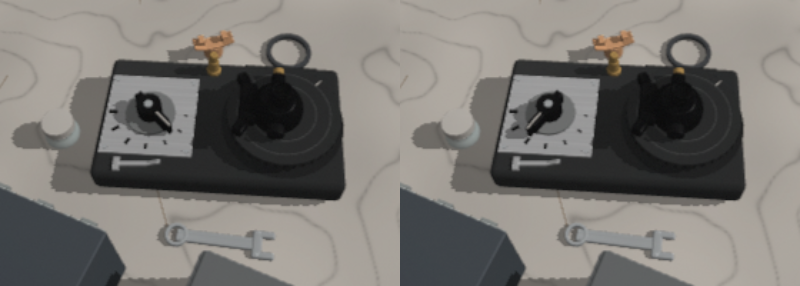

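The before/after pair shows the lever moved to mark 5 and every part where it was. The scene camera reads about -9°, against -11.5° expected, so I'll cross-check with the top camera.

Run:
```python
from h import *
for n in("top","scene"):
    c=vision.camera(n);p0=pickle.load(open(n+".pkl","rb"))
    for k in(p0,c):
        an,o=white(k);j=np.argsort(-o*((o>0)&(abs(an-(63 if k is p0 else -10))<9)))[:8];print(n,"line",np.average(an[j],weights=o[j]-o[j].min()+1))
c=wsnap("wf");an,o=wang(c);m=abs(an+10)<12;print("wrist",an[m][o[m].argmax()],wproj(c,[.6242,-.0353,.085]))
```

```text
top line 66.56931368131396
top line -11.3268501728529
scene line 63.60533745984735
scene line -9.121656087556055
wrist -6.0 [196.20260709 374.86040643]
```

```bash
python3 -c "
from bench import r
print(r.close_job())"
```

```text
the job is handed in; nothing more can be done
None
```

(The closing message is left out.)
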